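Press the minute hand home on a clock movement

ROBOT

A 6-joint arm with a two-finger parallel gripper is mounted at the origin on the work surface. World frame = base frame: x ahead of the robot, y to its left, z up, the work surface at z = 0. Lengths are in m, angles in rad, forces in N, time in s.
With the tool pointing down it reaches from about 0.375 to 0.975 m from the base axis. Payload 3.8 kg.
Tool frame: the origin (TCP) lies at the very end of the fingers, on their centre line; the grasp point (between the pads) lies 19 mm behind it; z points along the fingers, y is the line along which they close (so a half turn about z gives the same grasp; the last joint's range is limited). The gripper opens to 85 mm and grips with 20 to 120 N. Pads are 22 mm wide; open, the fingers measure 114 mm over their backs; the gripper's body (76 mm by 85 mm) begins 54 mm behind the grasp point. The pads swing forward as they close: fully open they stand 13 mm farther back than shut.
Start: joints at [-1.161, 0.264, 1.604, -0, 1.274, -0.037], TCP at [0.292, -0.609, 0.231] pointing down, gripper open.
Joint ranges: [-2.63, 2.63], [-0.94, 2.18], [0.31, 2.57], [-1.31, 4.45], [0, 2.66], [-2.55, 2.55]. Speed limits (rad/s): [2.57, 2.57, 3.14, 3.14, 3.14, 3.14].

INTERFACE

Orientations are given as a rotation vector (axis times angle).
In Python, from workcell import bot, vision gives the robot as it stands. The module is installed in compiled form; this text tells all that it offers.
- The arm moves only by the tool play_rows, never from a script. Its argument "moves" is a list that holds one entry, the list of rows, each a list of 7 numbers: the turn, a rotation vector about the tool's x, y, z as a fraction of full scale, then the shift along the tool's x, y, z as a fraction of full scale, then the finger opening in mm, from 0 to 85.4. In form: [[[ax, ay, az, x, y, z, jaw], ...]]. A call has 1 to 5 rows; each row shifts and turns the commanded pose from where the row before left it, along the tool's axes as they then stand; what a row does not reach is not made up. Full scale, the value 1, is 0.1 m for a shift and 0.5 rad for a turn. A row lasts 1/12 s, in which the tool goes at most 41.7 mm and 7.16 degrees, less where a joint would pass 70% of its speed; a pose out of reach is approached as far as the arm can. A call with a number of a shift or a turn outside -1 to 1 is refused whole. A call with a gripper value outside its range is refused whole. The fingers move at their own pace and stop on an object; "newtons" is the grip in N (left out, the last holds). Time passes only in rows, so rows that do not move let the fingers close. It gives the time, the measured TCP pose, the force, the opening and the grip force at its end, in the units of the state.
- bot.read_state(): the state, without advancing time (a new reading comes with each control period).
- vision.read_camera(name): name is "scene" or "top"; returns a dict with "image" (480x640x3 uint8, red, green, blue), "depth" (480x640 float32, m along the optical axis (not along the pixel's ray), 0 where there is no reading), "K" (3x3 intrinsics, pixels), "R" (3x3) and "t" (3): a world point X has camera coordinates R X + t. Camera axes: x right, y down, z forward; pixel columns grow to the right and rows downward; lengths in m; the calibration is good to about 2 mm. A picture is of the moment at which its call begins.
- bot.finish_job(): hands the job in; it is judged then, once.
The state is a dict: "time": time; "q": joint angles; "joint_vel": joint speeds; "joint_torque": joint torques, N m; "tool_pos": TCP position; "tcp_rot": TCP orientation; "wrist_force": force on the tool from outside, world axes, zero at the start; "torque": the same for the moment, N m; "width": opening from 0.0 (shut) to 1.0 (fully open); "grip_force": force on a finger pad.
Only numpy, scipy, OpenCV 4.12 (cv2) and the standard library are available. Lean on these libraries where they do the work, as an engineer would, in place of code of your own. Each camera call takes 0.05 s, during which the arm holds its last target. There are 200 camera calls.

TASK

First close the vice's cam lever all the way to its stop so that the clock movement is gripped. Then take the sprung hand pusher, the stout one in the tool block, and with it press the minute hand fully home: hold the pusher upright with its tip centred on the hand's boss in the middle of the dial, pressing lightly so that its sprung plunger is pushed partway in and never bottoms. Finish while still holding it there with that light push; do not touch the clock with the gripper and leave everything else on the bench where it is.

Things in the scene. Friction and masses are not known exactly. Their poses are not given: they have to be found in the camera images.
- vice: Cam vice screwed to the bench. Base plate 86 x 176 mm, 20 mm high, from y = -104 to +72 mm. Origin on the bench below the centre of the closed V jaws; z up. Fixed V jaw at +y, sliding one at -y, both 72 mm wide and rising to 38 mm above the bench. Two lugs reach x = +-61 mm at y = 35 mm, 13 mm high.
- lever (a joint): Cam lever of the vice, turning about an upright pivot behind the sliding jaw. 0 = open (points along the vice's -x, towards the robot); 1.571 rad = its stop, closed (points along the vice's -y, away from the jaws). Grows counter-clockwise from above; starts at 0 to 0.3. Turns with about 0.1 N m, stays where left; its cam drives the sliding jaw 5 mm in, gripping the clock.
- lever_hinge (a point): Pivot of the cam lever at the top of the vice's base plate, 20 mm above the bench, 80 mm from the vice's origin along its -y. Its axes are the vice's. Upright axis of turning.
- lever_grip (a point): Middle of the lever's black upright grip: a round post 16 mm across, 70 mm from the pivot, from 27 to 61 mm above the bench (this point 46 mm above the bench). The flat lever arm below it is 12 mm wide, its top 32 mm above the bench. Turns with the lever.
- clock: Desk-clock movement lying face up, loose between the V jaws on the vice's plate (20 mm above the bench) with about 2 mm of play. Round, 70 mm across, 24 mm high, white dial with 12 markers; bezel and glass are off. Origin at the centre of its underside, z up through the dial's centre. 0.26 kg.
- minute_hand (a joint): How far the clock's minute hand has been pressed down on its centre post: 0 = as it starts, proud; 0.004 m = fully home. It needs about 2 N to move and stays where it is left.
- boss_top (a point): Centre of the top of the minute hand's round boss, in the middle of the dial; the boss is 11 mm across, 6 mm high, flat on top. 59 mm above the bench when proud, 55 mm when home. This is the spot to press.
- pusher: Hand pusher, the stoutest tool in the tool block: round knurled steel handle 18 mm across, 70 mm long; below it a sleeve 12 mm across, 22 mm long, then a sprung white plunger 9 mm across, flat-ended. Origin at the centre of the handle's lower end (a shoulder resting on the block, 55 mm above the bench), z up along the tool to the handle's top. 0.11 kg.
- plunger (a joint): How far the pusher's sprung plunger is pushed in: 0 = out, 0.010 m = bottomed (then the tool is rigid). Force on it: 1.5 N to start it, plus 0.5 N per mm.
- pusher_tip (a point): Centre of the plunger's flat end, 42 mm below the pusher's origin when the plunger is out.
- tool_block: Wooden block fixed to the bench, 62 x 172 mm, 55 mm high, long way along its y; three upright holes 13.5 mm wide right through at y = -55, 0 and +55 mm. The pusher, a screwdriver and a pin vise stand in them, in any order. Origin at the centre of its underside.
- screwdriver: Slim steel screwdriver, 9 mm shaft, swivelling black head, standing in the tool block; collar on the block's top, 80 mm above it. Stays where it is.
- pin_vise: Slim brass pin vise, 10 mm shaft with a round ball end, standing in the tool block, 62 mm above it. Stays where it is.
- bezel: Brass bezel ring of the clock, 76 mm across, 8 mm high, lying on the bench between the vice and the tool block; origin at the centre of its underside. Stays where it is.
- loupe: Black eye loupe, up to 38 mm across, 38 mm high, standing; origin under its centre. Stays where it is.
- tweezers: Steel tweezers lying flat, about 125 mm long, 8 mm high. Stays where it is.
- oil_pot: Small round amber glass jar with a steel lid, 40 mm across, 38 mm high. Stays where it is.
- dust_cover: Clear dust dome with a button on a black round base, 60 mm across, 42 mm high. Stays where it is.
There are look-alikes about, which are no part of the job. What is shaped like the tool_block but turquoise is not meant.

How it is judged:
On the way, in this order (a step that is already met when the one before it is completed fails the run):
1. the cam lever is turned to its stop (value of joint lever above 1.45 rad), for 0.2 s.
2. the pusher is drawn up out of the tool block (height (world z) of pusher_tip above 0.062 m and contact force between the fingers and pusher above 2 N), for 0.2 s.
3. the minute hand is pressed home under the pusher (value of joint minute_hand above 0.0033 m and contact force between pusher and minute_hand above 2 N), for 0.3 s.
At the end, for the whole second after the job is handed in: Still holding: lever within 0.12 rad of its stop, clock flat and within 1.5 mm of the fixed jaw, hand within 0.7 mm of home; pusher in the fingers within 4.5 degrees of upright, tip within 4 mm of the boss centre, pressing 2 to 8 N, plunger 0.8 to 9.6 mm in; all still (all of step 3 and value of joint lever above 1.45 rad and contact force between pusher and minute_hand below 8 N and angle between pusher's own z axis and vertical below 0.08 rad and horizontal distance between pusher_tip and boss_top below 0.004 m and contact force between the fingers and pusher above 2 N and contact force between pusher and vice below 0.1 N and contact force between pusher and tool_block below 0.1 N and value of joint plunger between 0.0008 and 0.0096 m and y of clock in the frame of vice above -0.0015 m and angle between clock's own z axis and vertical below 0.03 rad and linear speed of each of pusher, clock below 0.02 m/s); the arm keeps its last pose, push and grip.
It fails at once if the minute hand is pressed with more than 15 N (contact force between pusher and minute_hand above 15 N).
It fails at once if the gripper or arm touches the clock (contact force between any of the fingers, the arm and clock above 0.5 N).
It fails at once if the plunger is bottomed (value of joint plunger above 0.0099 m).
It fails at once if something else on the bench is moved by more than 20 mm (distance of any of screwdriver, pin_vise, bezel, loupe, tweezers, oil_pot, dust_cover from where it was at the start of the episode above 0.02 m).
It also fails if it takes over 51 s, if anything falls off the work surface, if the arm or the gripper's body presses on something with over 40 N, if the wrist force passes 120 N, or if a joint passes its speed limit or range.

## Working session

There is one attempt and no reset: what is moved stays moved. The work goes in short steps, Python scripts to look and compute and a tool call to move; the robot and the scene stay as the last step left them, time stands still between calls to the robot, and variables do not carry over. Pictures are saved under pics/ and viewed, at most 10 in all, crops included, and the job is handed in when it is done.

Besides the shell and the picture viewer there is one more tool, called after "Call:" by a JSON object that holds its "method" and its "body". play_rows: Moves the arm, as the interface text tells. Its arguments: {"type":"object","properties":{"moves":{"type":"array","items":{"type":"array","items":{"type":"array","items":{"type":"number"}}}},"newtons":{"type":"number"}},"required":["moves"]}

```bash
mkdir -p pics; cat > h.py <<'E'
import numpy as np,cv2
from workcell import bot,vision
def ray(c,u,v,z):
    K,R,t=c['K'],c['R'],c['t']
    d=R.T@np.linalg.inv(K)@np.array([u,v,1.]); o=-R.T@t
    return o+d*(z-o[2])/d[2]
def cloud(c):
    v,u=np.mgrid[:480,:640]; d=c['depth']
    p=np.stack([u,v,np.ones_like(u)],-1)@np.linalg.inv(c['K']).T*d[...,None]
    return (p-c['t'])@c['R']
E
python3 - <<'E'
from h import *
for n in('top','scene'):
    c=vision.read_camera(n); np.savez(n+'.npz',**c); cv2.imwrite(f'pics/{n}0.png',c['image'][...,::-1]); print(n,-c['R'].T@c['t'],c['K'][0,0])
print(bot.read_state())
E
```

```text
top [ 0.22343663 -0.03989607  1.43777359] 605.2297722344042
scene [1.49998644 0.35048586 0.78395982] 552.1400337960223
{'time': 0.1, 'q': array([-1.16088225e+00,  2.64631222e-01,  1.60527870e+00,  6.88270984e-06,
        1.27370884e+00, -3.69304648e-02]), 'joint_vel': array([ 9.94732437e-04, -2.46393227e-03, -2.65398366e-03, -1.85465676e-04,
       -2.33577623e-03,  6.56701081e-06]), 'joint_torque': array([ 1.49897010e-04, -5.16707826e+01, -3.68590164e+01, -9.49106948e-05,
        6.27945774e-03, -1.59957261e-05]), 'tool_pos': array([ 0.29139221, -0.60810788,  0.23009565]), 'tcp_rot': array([-3.06156600e+00, -6.95632269e-01,  5.79573897e-04]), 'wrist_force': array([ 0.31062209, -0.01752519,  0.12507387]), 'torque': array([-0.03631476, -0.00083817, -0.04535751]), 'grip_force': 0.0, 'width': 1.0015449847591464}
```

View pics/top0.png

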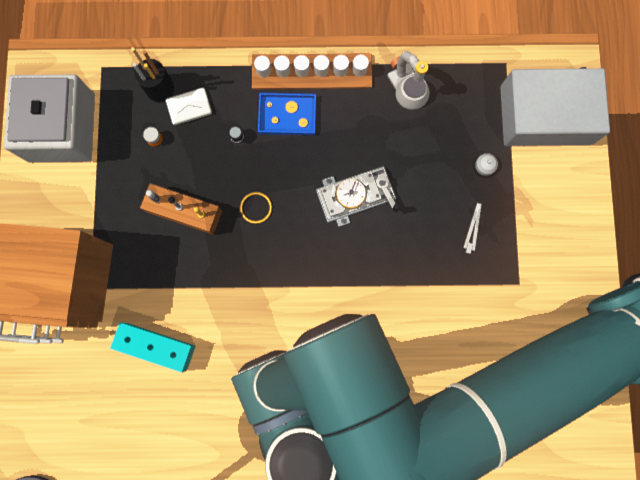

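View pics/scene0.png

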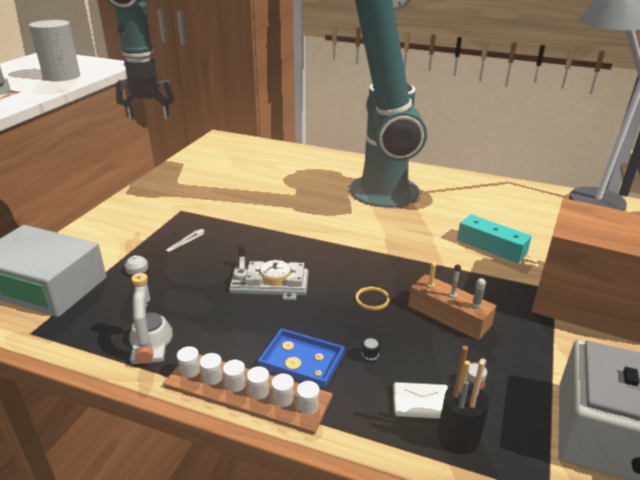

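The top view shows the vice at (355,194) with its lever at right (390,190), and the wooden block at (180,208). The turquoise decoy is at (150,347). Candidates for the pusher are top (150,196) = scene (479,292) (stout steel), top (177,204) = scene (456,280) (dark head), and top (198,211) = scene (432,272) (brass). I'll check these in a close crop.

```bash
python3 - <<'E'
from h import *
t=np.load('top.npz');s=np.load('scene.npz')
f=lambda i,x,y,w,h,W,H:cv2.resize(i[y:y+h,x:x+w,::-1],(W,H),interpolation=cv2.INTER_CUBIC)
a=f(t['image'],130,170,100,75,400,300); b=f(t['image'],310,155,100,75,400,300)
c=f(s['image'],400,250,100,75,400,300); d=f(s['image'],222,240,100,75,400,300)
cv2.imwrite('pics/crop.png',np.vstack([np.hstack([a,b]),np.hstack([c,d])]))
P=cloud(t)
for u,v in[(150,193),(150,196),(177,204),(198,211),(165,207),(190,205),(351,193),(380,173),(392,208),(360,140),(300,250)]: print(u,v,P[v,u].round(4))
E
```

```text
150 193 [0.5431 0.3401 0.1234]
150 196 [0.5376 0.3415 0.1178]
177 204 [0.5246 0.2871 0.0912]
198 211 [0.5034 0.2346 0.1121]
165 207 [0.5251 0.3228 0.0586]
190 205 [0.5292 0.2646 0.0588]
351 193 [ 0.5538 -0.1109  0.0584]
380 173 [ 0.6107 -0.1834  0.0238]
392 208 [ 0.5235 -0.2093  0.0279]
360 140 [ 0.6994 -0.1381  0.0071]
300 250 [0.4285 0.0109 0.0034]
```

View pics/crop.png

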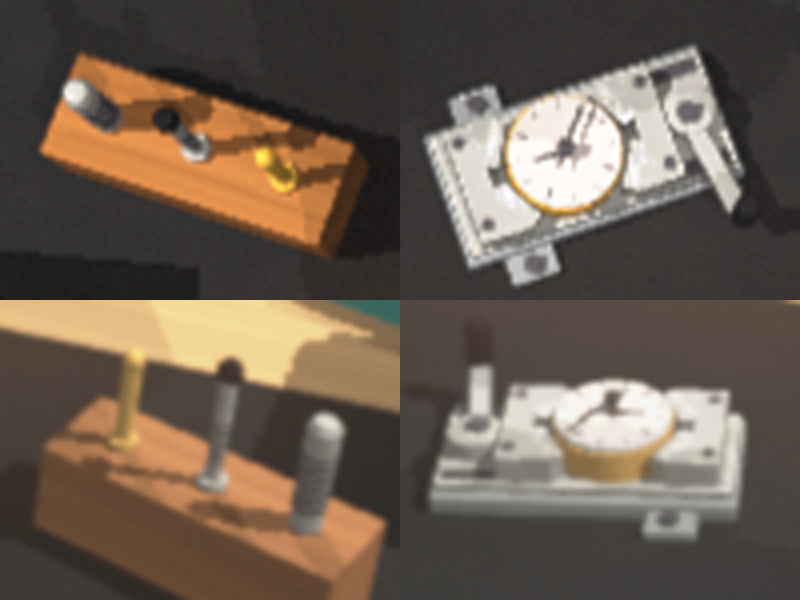

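The crop confirms that the pusher is the stout knurled steel tool at top (150,194) / scene (480,292). The screwdriver (black head) and pin vise (brass) are slimmer. The vice lever hub is at top (382,182) and its grip at about (396,207).

```bash
python3 - <<'E'
from h import *
for n in('top','scene'):
    c=dict(np.load(n+'.npz')); P=cloud(c); I=c['image'].astype(int)
    tab=P[...,2]
    vv,uu=np.mgrid[:480,:640]
    # pusher: above block
    m=(np.hypot(P[...,0]-.541,P[...,1]-.343)<.03)&(P[...,2]>.065)
    q=P[m]; print(n,'pusher n',m.sum(),'zmax',q[:,2].max().round(4),'ctr',((q[:,:2].min(0)+q[:,:2].max(0))/2).round(4),'rng',np.ptp(q[:,:2],axis=0).round(3))
    mt=m&(P[...,2]>q[:,2].max()-.012); print('  cap pix',uu[mt].mean().round(1),vv[mt].mean().round(1),'ray z.122',ray(c,uu[mt].mean(),vv[mt].mean(),.122).round(4), mt.sum())
    # block top
    b=(I[...,0]>120)&(I[...,0]>I[...,2]+50)&(abs(P[...,2]-.056)<.008)&(np.hypot(P[...,0]-.525,P[...,1]-.29)<.14)
    (cx,cy),(w,h),a=cv2.minAreaRect((P[b][:,:2]*1000).astype(np.float32)); print('  block',cx,cy,w,h,a,P[b][:,2].mean())
    # dial
    d=(np.hypot(P[...,0]-.553,P[...,1]+.112)<.045)&(P[...,2]>.040)
    # boss dark
    dk=(I.sum(-1)<330)&(np.hypot(P[...,0]-.553,P[...,1]+.112)<.013)&(P[...,2]>.04)
    print('  boss',uu[dk].mean(),vv[dk].mean(),ray(c,uu[dk].mean(),vv[dk].mean(),.056).round(4),dk.sum())
    g=(I.sum(-1)<150)&(np.hypot(P[...,0]-.515,P[...,1]+.215)<.05)&(P[...,2]>.036)
    if g.any(): q=P[g]; print('  grip',g.sum(),uu[g].mean(),vv[g].mean(),q.mean(0).round(4),q.min(0).round(4),q.max(0).round(4))
    pl=(I.sum(-1)>300)&(np.hypot(P[...,0]-.556,P[...,1]+.13)<.13)&(P[...,2]>.014)
    (cx,cy),(w,h),a=cv2.minAreaRect((P[pl][:,:2]*1000).astype(np.float32)); print('  plate',cx,cy,w,h,a)
# hand-picked
t=dict(np.load('top.npz'));s=dict(np.load('scene.npz'))
px=lambda C,x,y,ox,oy,X,Y:(X+(x-ox)/4,Y+(y-oy)/4)
print('dial',ray(t,310+(565-400)/4,155+155/4,.044),ray(s,222+213/4,240+117/4,.044))
print('hub',ray(t,310+288/4,155+108/4,.032),ray(s,222+73/4,240+128/4,.032))
print('griptop',ray(t,310+347/4,155+207/4,.061),ray(s,222+79/4,240+24/4,.061))
print('pushertop',ray(t,130+76/4,170+92/4,.122),ray(s,400+324/4,250+122/4,.122))
print('pusherbase',ray(t,130+108/4,170+125/4,.055),ray(s,400+306/4,250+228/4,.055))
E
```

```text
top pusher n 111 zmax 0.1283 ctr [0.5423 0.342 ] rng [0.018 0.018]
  cap pix 149.5 193.4 ray z.122 [0.5425 0.3415 0.122 ] 49
  block 525.71923828125 291.8821716308594 173.9276580810547 62.37496566772461 70.56798553466797 0.055040613200187966
  boss 351.0 191.5 [ 0.558  -0.1111  0.056 ] 12
  grip 41 396.2682926829268 207.53658536585365 [ 0.5185 -0.2159  0.0558] [ 0.5129 -0.2228  0.0367] [ 0.5264 -0.2093  0.0663]
  plate 557.021728515625 -124.98465728759766 107.65934753417969 177.76112365722656 15.489876747131348
scene pusher n 242 zmax 0.1283 ctr [0.5467 0.343 ] rng [0.018 0.018]
  cap pix 480.6 282.3 ray z.122 [0.5469 0.3429 0.122 ] 60
  block 525.0220947265625 291.02777099609375 173.8364715576172 66.85050201416016 70.54573059082031 0.0571892913761667
  boss 274.5 265.5 [ 0.5612 -0.1101  0.056 ] 8
  plate 559.3212890625 -124.93678283691406 112.79275512695312 180.49163818359375 13.567922592163086
dial [ 0.55544777 -0.11217195  0.044     ] [ 0.55880792 -0.1097293   0.044     ]
hub [ 0.58626018 -0.18673484  0.032     ] [ 0.58349096 -0.18793349  0.032     ]
griptop [ 0.51929634 -0.21642187  0.061     ] [ 0.52239742 -0.2139523   0.061     ]
pushertop [0.54348581 0.34269643 0.122     ] [0.54017554 0.34287264 0.122     ]
pusherbase [0.5397983  0.34280399 0.055     ] [0.54203879 0.34483135 0.055     ]
```

```bash
cat >> h.py <<'E'
from scipy.spatial.transform import Rotation as Ro
def go(p,yang=None):
    "remaining shift in tool axes (units of 0.1 m), turn (units of 0.5 rad) to point p, tool y at world angle yang deg"
    s=bot.read_state(); R=Ro.from_rotvec(s['tcp_rot']); A=R.as_matrix()
    print('t',s['time'].__round__(2),'tcp',s['tool_pos'].round(4),'yang',np.degrees(np.arctan2(A[1,1],A[0,1])).round(2),'tilt',np.degrees(np.arccos(-A[2,2])).round(2),'F',s['wrist_force'].round(1),'w',round(s['width']*85.4,1),'g',round(s['grip_force'],1))
    print('shift',(A.T@(np.array(p)-s['tool_pos'])*10).round(3))
    if yang is not None:
        y=np.array([np.cos(np.radians(yang)),np.sin(np.radians(yang)),0]); z=np.array([0,0,-1.]); T=np.stack([np.cross(y,z),y,z],1)
        print('turn',((R.inv()*Ro.from_matrix(T)).as_rotvec()/.5).round(3),'q',s['q'].round(2))
E
python3 -c "
from h import *
go([.521,-.2152,.12],-66.4)"
```

```text
t 0.1 tcp [ 0.2914 -0.6081  0.2301] yang -64.4 tilt 0.12 F [ 0.3 -0.   0.1] w 85.5 g 0.0
shift [ 3.768 -2.549  1.106]
turn [-0.004 -0.     0.07 ] q [-1.16  0.26  1.61  0.    1.27 -0.04]
```

Call:
{"method": "play_rows", "body": {"moves": [[[0,0,0,0.314,-0.212,0,60],[0,0,0,0.314,-0.212,0.05,60],[0,0,0.07,0.314,-0.212,0.1,60],[0,0,0,0.314,-0.212,0.1,60],[0,0,0,0.314,-0.212,0.1,60]]], "newtons": 20}}

```text
time: 0.52
tool_pos: [0.39, -0.445, 0.1955]
tcp_rot: [-3.075, -0.641, 0.0]
wrist_force: [1.0, -0.6, -0.3]
width: 0.702
grip_force: 0.0
```

Call:
{"method": "play_rows", "body": {"moves": [[[0,0,0,0.314,-0.212,0.1,60],[0,0,0,0.314,-0.212,0.1,60],[0,0,0,0.314,-0.212,0.1,60],[0,0,0,0.314,-0.212,0.1,60],[0,0,0,0.314,-0.212,0.1,60]]]}}

```text
time: 0.93
tool_pos: [0.4915, -0.2848, 0.1455]
tcp_rot: [-3.075, -0.642, 0.001]
wrist_force: [1.2, -1.3, -0.3]
width: 0.705
grip_force: 0.0
```

```bash
python3 -c "
from h import *
go([.521,-.2152,.038],-66.4)"
```

```text
t 0.93 tcp [ 0.4915 -0.2848  0.1455] yang -66.42 tilt 0.03 F [ 1.2 -1.3 -0.3] w 60.2 g 0.0
shift [ 0.549 -0.519  1.075]
turn [-0.001  0.001 -0.001] q [-0.57  0.13  1.92 -0.    1.08  0.59]
```

Call:
{"method": "play_rows", "body": {"moves": [[[0,0,0,0.275,-0.26,0.05,50],[0,0,0,0.275,-0.26,0.2,50],[0,0,0,0,0,0.3,50],[0,0,0,0,0,0.3,50],[0,0,0,0,0,0.22,50]]]}}

```text
time: 1.35
tool_pos: [0.5194, -0.2161, 0.0373]
tcp_rot: [-3.073, -0.646, 0.003]
wrist_force: [-1.3, -0.4, -0.9]
width: 0.585
grip_force: 0.0
```

```bash
python3 - <<'E'
from h import *
go([.521,-.2152,.038],-66.4)
c=vision.read_camera('scene')
a=cv2.resize(c['image'][180:330,180:380,::-1],(800,600),interpolation=cv2.INTER_CUBIC); cv2.imwrite('pics/g1.png',a)
E
```

```text
t 1.35 tcp [ 0.5194 -0.2161  0.0373] yang -66.27 tilt 0.15 F [-1.3 -0.4 -0.9] w 50.0 g 0.0
shift [ 0.019 -0.001 -0.007]
turn [-0.004  0.004  0.005] q [-0.44  0.25  2.01 -0.    0.88  0.72]
```

View pics/g1.png

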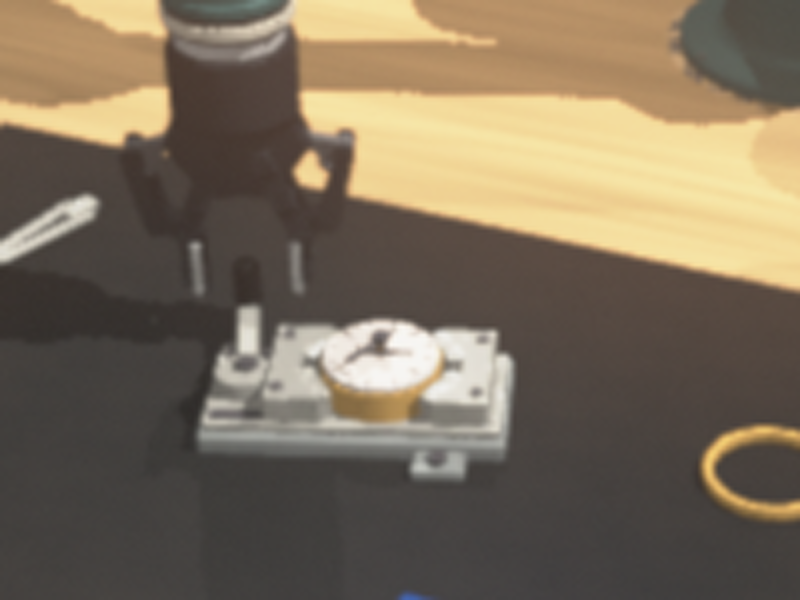

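The post stands centred between the pads (crop (245,280), pads at x 197 and 297). I'll close on it.

Call:
{"method": "play_rows", "body": {"moves": [[[0,0,0,0.02,0,-0.04,10],[0,0,0,0,0,0,10],[0,0,0,0,0,0,10],[0,0,0,0,0,0,10],[0,0,0,0,0,0,10]]], "newtons": 20}}

```text
time: 1.82
tool_pos: [0.5238, -0.218, 0.0459]
tcp_rot: [3.073, 0.641, 0.005]
wrist_force: [-0.5, 1.1, 2.6]
width: 0.173
grip_force: 21.3
```

```bash
python3 - <<'E'
from h import *
go([.521,-.2152,.042],-66.4)
h=np.array([.585,-.1873]); p=bot.read_state()['tool_pos'][:2]
v=p-h; print(np.hypot(*v), np.degrees(np.arctan2(v[1],v[0])))
E
```

```text
t 1.82 tcp [ 0.5238 -0.218   0.0459] yang -66.43 tilt 0.23 F [-0.5  1.1  2.6] w 14.8 g 21.3
shift [-0.014 -0.037  0.039]
turn [ 0.006 -0.006 -0.001] q [-0.44  0.25  2.    0.    0.89  0.72]
0.0684842306220656 -153.32106963407875
```

Call:
{"method": "play_rows", "body": {"moves": [[[0,0,-0.24,0.008,0.084,0.05,10],[0,0,-0.24,0.008,0.084,0,10],[0,0,-0.24,0.008,0.084,0,10],[0,0,-0.24,0.008,0.084,0,10],[0,0,-0.24,0.008,0.084,0,10]]]}}

```text
time: 2.23
tool_pos: [0.5552, -0.2472, 0.044]
tcp_rot: [2.742, 1.526, 0.013]
wrist_force: [3.2, 15.3, 15.8]
width: 0.176
grip_force: 23.9
```

```bash
cat > lv.py <<'E'
from h import *
go([.521,-.2152,.042],-66.4)
h=np.array([.585,-.1873]); p=bot.read_state()['tool_pos'][:2]
v=p-h; print(np.hypot(*v), np.degrees(np.arctan2(v[1],v[0])))
E
python3 lv.py
```

```text
t 2.23 tcp [ 0.5552 -0.2472  0.044 ] yang -31.81 tilt 0.52 F [ 3.2 15.3 15.8] w 15.1 g 23.9
shift [ 0.091 -0.459  0.017]
turn [ 0.01  -0.015  1.207] q [-0.46  0.31  1.92  0.01  0.91  0.09]
0.06687397388576799 -116.49236175875076
```

Call:
{"method": "play_rows", "body": {"moves": [[[0,0,-0.24,0.012,0.082,-0.04,10],[0,0,-0.24,0.012,0.084,0,10],[0,0,-0.24,0.012,0.084,0,10],[0,0,-0.24,0.012,0.084,0,10],[0,0,-0.24,0.012,0.084,0,10]]]}}

```text
time: 2.65
tool_pos: [0.5917, -0.2529, 0.0443]
tcp_rot: [-2.168, -2.27, -0.003]
wrist_force: [-1.9, 8.5, 6.8]
width: 0.175
grip_force: 23.0
```

```bash
python3 lv.py
```

```text
t 2.65 tcp [ 0.5917 -0.2529  0.0443] yang 2.63 tilt 0.21 F [-1.9  8.5  6.8] w 15.0 g 23.0
shift [ 0.409 -0.688  0.025]
turn [-0.005 -0.006  2.409] q [-0.44  0.38  1.83  0.    0.94 -0.49]
0.06597134943602061 -84.2112154163076
```

Call:
{"method": "play_rows", "body": {"moves": [[[0,0,-0.24,0.03,0.084,-0.02,10],[0,0,-0.24,0.012,0.084,0,10],[0,0,0,0,0.05,0,10],[0,0,0,0,0.04,0,10],[0,0,0,0,0,0,10]]]}}

```text
time: 3.07
tool_pos: [0.6058, -0.2491, 0.0441]
tcp_rot: [-1.875, -2.499, 0.023]
wrist_force: [-28.5, -9.5, 13.1]
width: 0.171
grip_force: 24.8
```

```bash
python3 lv.py
```

```text
t 3.07 tcp [ 0.6058 -0.2491  0.0441] yang 16.24 tilt 1.27 F [-28.5  -9.5  13.1] w 14.6 g 24.8
shift [ 0.563 -0.719  0.039]
turn [-0.043  0.023  2.884] q [-0.42  0.41  1.79 -0.01  0.97 -0.7 ]
0.06524461894437796 -71.38263722067619
```

Call:
{"method": "play_rows", "body": {"moves": [[[0,0,0,0,-0.03,0,10],[0,0,0,0,-0.02,0,45],[0,0,0,0,0,0,45],[0,0,0,0,0,-0.1,45],[0,0,0,0,0,-0.4,50]]]}}

```text
time: 3.48
tool_pos: [0.6072, -0.2458, 0.0889]
tcp_rot: [-1.881, -2.501, 0.004]
wrist_force: [-1.2, 0.1, -1.8]
width: 0.585
grip_force: 0.0
```

Call:
{"method": "play_rows", "body": {"moves": [[[0,0,0,0,0,-0.4,60],[0,0,0,0,0,-0.4,60],[0,0,0,-0.3,0,-0.2,60],[0,0,0,-0.4,0,0,60],[0,0,0,-0.4,0,0,60]]]}}

```text
time: 3.9
tool_pos: [0.6456, -0.3547, 0.2014]
tcp_rot: [1.879, 2.506, 0.002]
wrist_force: [1.1, -0.6, 1.0]
width: 0.701
grip_force: 0.0
```

```bash
python3 - <<'E'
from h import *
go([.5437,.3432,.20],-19.4)
o=[]
for n in('top','scene'):
    c=vision.read_camera(n); np.savez(n+'2.npz',**c)
    x,y=(310,150) if n=='top' else (222,225)
    o.append(cv2.resize(c['image'][y:y+75,x:x+100,::-1],(400,300),interpolation=cv2.INTER_CUBIC))
cv2.imwrite('pics/v2.png',np.hstack(o))
E
```

```text
t 3.9 tcp [ 0.6456 -0.3547  0.2014] yang 16.26 tilt 0.56 F [ 1.1 -0.6  1. ] w 59.8 g 0.0
shift [ 6.985  0.976 -0.027]
turn [0.018 0.009 1.245] q [-0.54  0.39  1.49  0.    1.25 -0.82]
```

View pics/v2.png

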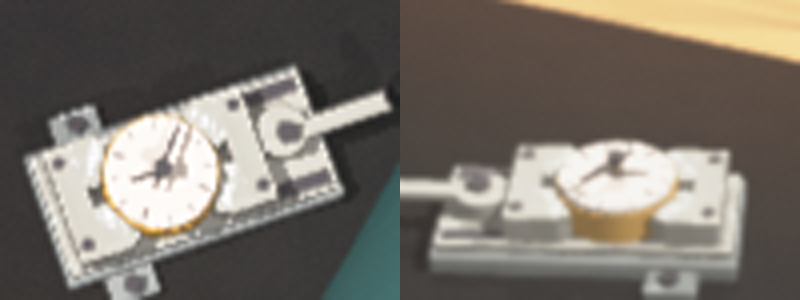

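The lever now points along vice −y, closed. The boss is at crop (165,168) in the top view, about pixel (351,192), and (616,160) in the scene view, about (276,265). I'll measure the boss carefully, then move to the pusher.

```bash
python3 - <<'E'
from h import *
for n,(u0,v0) in(('top2',(351,193)),('scene2',(276,269))):
    c=dict(np.load(n+'.npz')); I=c['image']; hsv=cv2.cvtColor(I,cv2.COLOR_RGB2HSV).astype(int)
    P=cloud(c)
    near=np.hypot(P[...,0]-.556,P[...,1]+.112)<.045
    br=near&(hsv[...,1]>90)&(hsv[...,0]>8)&(hsv[...,0]<35)&(hsv[...,2]>90)&(P[...,2]>.036)
    pts=np.argwhere(br)[:,::-1]
    W=np.array([ray(c,u,v,.044) for u,v in pts])[:,:2]
    print(n,'rim n',len(W))
    if len(W)>5:
        x,_,_,_=np.linalg.lstsq(np.c_[2*W,np.ones(len(W))],(W**2).sum(1),rcond=None); print('circ',x[:2],np.sqrt(x[2]+x[:2]@x[:2]))
    g=I.astype(int).sum(-1); vv,uu=np.mgrid[:480,:640]
    w=np.where((abs(uu-u0)<=4)&(abs(vv-(v0-1 if n=='top2' else v0-4))<=3),np.clip(420-g,0,None),0)
    u,v=(w*uu).sum()/w.sum(),(w*vv).sum()/w.sum(); print('boss px',u,v,ray(c,u,v,.058).round(4))
    y,x=v0-10,u0-8; print(g[y:y+16,x:x+16])
E
```

```text
top2 rim n 35
circ [ 0.55640157 -0.10885049] 0.03374082862820051
boss px 350.06449106449105 191.77933177933178 [ 0.5569 -0.1088  0.058 ]
[[742 751 750 750 750 749 750 744 728 743 503 608 753 588 583 757]
 [730 750 751 749 750 750 749 723 718 661 447 731 757 557 593 755]
 [750 752 752 751 751 750 743 720 709 470 482 760 732 563 674 749]
 [750 751 750 744 743 742 721 718 701 406 604 756 587 591 755 754]
 [749 749 741 716 714 718 717 716 648 481 731 756 579 678 758 755]
 [749 747 719 708 711 715 716 680 481 608 761 733 610 755 758 754]
 [751 749 726 711 711 701 658 496 399 699 758 589 584 757 755 753]
 [752 751 749 728 709 615 390 324 355 593 732 546 561 738 757 753]
 [753 754 755 747 714 567 341 316 314 384 543 518 515 613 757 754]
 [754 757 745 702 665 534 339 329 317 360 512 518 515 587 757 755]
 [738 723 609 504 424 375 287 332 344 418 517 530 524 595 757 754]
 [527 470 451 572 638 571 349 475 558 513 546 648 652 675 752 752]
 [599 667 688 759 758 656 473 734 753 574 671 756 755 752 752 750]
 [753 757 757 758 752 602 602 756 730 610 750 756 753 751 750 748]
 [752 752 752 752 751 719
[... 621 characters left out ...]
 406 584 707 728 733 730 718]
 [728 730 731 724 702 576 366 283 330 492 683 730 733 733 733 732]
 [734 731 713 639 548 449 367 305 377 569 703 724 725 728 730 730]
 [727 705 599 463 427 418 379 336 381 483 607 639 649 666 686 699]
 [656 552 464 490 573 570 467 388 388 433 521 549 571 601 607 651]
 [500 512 594 661 712 709 650 555 537 587 664 689 701 713 707 715]
 [586 662 717 728 731 725 700 680 674 684 707 728 731 733 732 732]
 [710 727 733 733 728 715 703 700 700 703 718 731 734 734 733 730]
 [715 731 732 729 718 714 712 712 712 718 728 733 733 733 726 697]
 [686 722 722 720 720 728 730 730 731 731 733 733 733 732 726 696]
 [704 715 721 726 725 732 733 734 734 734 733 730 731 732 730 725]]
```

Call:
{"method": "play_rows", "body": {"moves": [[[0,0,0.21,0.4,0,0,60],[0,0,0.21,0.4,0.1,0,60],[0,0,0.21,0.37,0.17,0,60],[0,0,0.21,0.36,0.18,0,60],[0,0,0.21,0.35,0.2,0,60]]]}}

```text
time: 4.42
tool_pos: [0.6921, -0.166, 0.1964]
tcp_rot: [2.48, 1.928, 0.002]
wrist_force: [0.5, -1.4, 0.8]
width: 0.705
grip_force: 0.0
```

```bash
python3 -c "
from h import *
go([.5437,.3432,.20],-19.4)"
```

```text
t 4.42 tcp [ 0.6921 -0.166   0.1964] yang -14.28 tilt 0.07 F [ 0.5 -1.4  0.8] w 60.2 g 0.0
shift [ 4.569 -2.694 -0.036]
turn [ 0.002 -0.001  0.179] q [-0.27  0.35  1.55  0.    1.23 -0.02]
```

Call:
{"method": "play_rows", "body": {"moves": [[[0,0,0.18,0.34,-0.18,0,60],[0,0,0,0.345,-0.22,0,60],[0,0,0,0.345,-0.22,0,60],[0,0,0,0.345,-0.22,0,60],[0,0,0,0.345,-0.22,0,60]]]}}

```text
time: 4.83
tool_pos: [0.6446, 0.0306, 0.196]
tcp_rot: [2.559, 1.822, 0.003]
wrist_force: [0.2, 1.0, 0.4]
width: 0.702
grip_force: 0.0
```

Call:
{"method": "play_rows", "body": {"moves": [[[0,0,0,0.345,-0.22,0,60],[0,0,0,0.345,-0.22,0,60],[0,0,0,0.345,-0.22,0,60],[0,0,0,0.345,-0.22,0,60],[0,0,0,0.345,-0.22,0,60]]]}}

```text
time: 5.25
tool_pos: [0.5968, 0.2297, 0.1963]
tcp_rot: [2.559, 1.822, 0.003]
wrist_force: [0.2, 0.2, -0.2]
width: 0.702
grip_force: 0.0
```

```bash
python3 -c "
from h import *
go([.5437,.3432,.15],-19.4)"
```

```text
t 5.25 tcp [0.5968 0.2297 0.1963] yang -19.1 tilt 0.12 F [ 0.2  0.2 -0.2] w 59.9 g 0.0
shift [ 0.898 -0.874  0.463]
turn [ 0.003 -0.003  0.01 ] q [0.33 0.22 1.72 0.   1.2  0.66]
```

Call:
{"method": "play_rows", "body": {"moves": [[[0,0,0.01,0.225,-0.22,0,50],[0,0,0,0.225,-0.22,0,50],[0,0,0,0.225,-0.22,0,50],[0,0,0,0.225,-0.215,0,50],[0,0,0,0,0,0.1,50]]]}}

```text
time: 5.67
tool_pos: [0.5435, 0.3475, 0.1885]
tcp_rot: [-2.558, -1.82, -0.011]
wrist_force: [0.5, 0.1, 0.6]
width: 0.585
grip_force: 0.0
```

```bash
python3 -c "
from h import *
go([.5437,.3432,.086],-19.4)"
```

```text
t 5.67 tcp [0.5435 0.3475 0.1885] yang -19.14 tilt 0.42 F [0.5 0.1 0.6] w 50.0 g 0.0
shift [-0.047  0.014  1.024]
turn [ 0.004 -0.014  0.009] q [0.53 0.23 1.72 0.   1.18 0.86]
```

Call:
{"method": "play_rows", "body": {"moves": [[[0,0,0.01,-0.02,0.01,0.2,50],[0,0,0,0,0,0.25,50],[0,0,0,0,0,0.25,50],[0,0,0,0,0,0.25,50],[0,0,0,0,0,0,50]]]}}

```text
time: 6.08
tool_pos: [0.5412, 0.3367, 0.0844]
tcp_rot: [-2.568, -1.808, 0.015]
wrist_force: [-1.1, -0.9, -1.0]
width: 0.586
grip_force: 0.0
```

```bash
python3 -c "
from h import *
go([.5437,.3432,.086],-19.4)"
```

```text
t 6.08 tcp [0.5412 0.3367 0.0844] yang -19.69 tilt 0.54 F [-1.1 -0.9 -1. ] w 50.1 g 0.0
shift [ 0.07   0.001 -0.016]
turn [-0.012  0.014 -0.01 ] q [0.52 0.32 1.81 0.   1.01 0.86]
```

Call:
{"method": "play_rows", "body": {"moves": [[[0,0,0,0.03,0,0,50],[0,0,0,0,0,0,50],[0,0,0,0,0,0,50]]]}}

```text
time: 6.33
tool_pos: [0.5479, 0.3426, 0.0926]
tcp_rot: [2.568, 1.808, 0.007]
wrist_force: [1.0, -0.0, 0.5]
width: 0.585
grip_force: 0.0
```

```bash
python3 -c "
from h import *
go([.5437,.3432,.086],-19.4)"
```

```text
t 6.33 tcp [0.5479 0.3426 0.0926] yang -19.7 tilt 0.26 F [ 1.  -0.   0.5] w 50.0 g 0.0
shift [-0.008 -0.042  0.066]
turn [ 0.006 -0.007 -0.01 ] q [0.52 0.32 1.8  0.   1.02 0.86]
```

Call:
{"method": "play_rows", "body": {"moves": [[[0,0,0,0,0,0,50],[0,0,0,0,0,0,50],[0,0,0,0,0,0,50]]]}}

```text
time: 6.58
tool_pos: [0.5468, 0.3418, 0.0911]
tcp_rot: [2.569, 1.808, 0.003]
wrist_force: [-0.2, -0.7, 1.0]
width: 0.588
grip_force: 0.0
```

Call:
{"method": "play_rows", "body": {"moves": [[[0,0,0,0,0,0,50]]]}}

```text
time: 6.67
tool_pos: [0.5464, 0.3415, 0.0905]
tcp_rot: [2.569, 1.808, 0.002]
wrist_force: [1.1, 0.2, 0.1]
width: 0.583
grip_force: 0.0
```

```bash
python3 -c "
from h import *
go([.5437,.3432,.086],-19.4)"
```

```text
t 6.67 tcp [0.5464 0.3415 0.0905] yang -19.72 tilt 0.06 F [1.1 0.2 0.1] w 49.8 g 0.0
shift [ 0.007 -0.031  0.045]
turn [ 0.001 -0.002 -0.011] q [0.52 0.32 1.8  0.   1.02 0.86]
```

Call:
{"method": "play_rows", "body": {"moves": [[[0,0,0,0.005,-0.015,0.02,50],[0,0,0,0,0,0,12],[0,0,0,0,0,0,12],[0,0,0,0,0,0,12],[0,0,0,0,0,0,12]]], "newtons": 50}}

```text
time: 7.08
tool_pos: [0.5447, 0.3423, 0.0876]
tcp_rot: [-2.569, -1.808, 0.001]
wrist_force: [-0.5, -0.1, 0.3]
width: 0.197
grip_force: 48.6
```

Call:
{"method": "play_rows", "body": {"moves": [[[0,0,0,0,0,0,12],[0,0,0,0,0,0,12],[0,0,0,0,0,0,12]]]}}

```text
time: 7.33
tool_pos: [0.5447, 0.3423, 0.0876]
tcp_rot: [-2.569, -1.808, 0.001]
wrist_force: [-0.2, 0.2, -0.6]
width: 0.197
grip_force: 48.6
```

```bash
python3 -c "
from h import *
go([.5437,.3432,.086],-19.4)"
```

```text
t 7.33 tcp [0.5447 0.3423 0.0876] yang -19.71 tilt 0.03 F [-0.2  0.2 -0.6] w 16.9 g 48.6
shift [ 0.005 -0.012  0.016]
turn [-0.001  0.001 -0.011] q [0.52 0.33 1.8  0.   1.01 0.87]
```

Call:
{"method": "play_rows", "body": {"moves": [[[0,0,0,0,0,-0.1,12],[0,0,0,0,0,-0.2,12],[0,0,0,0,0,-0.2,12],[0,0,0,0,0,-0.25,12],[0,0,0,0,0,-0.25,12]]]}}

```text
time: 7.75
tool_pos: [0.5446, 0.3421, 0.189]
tcp_rot: [2.569, 1.808, -0.001]
wrist_force: [-0.1, -0.1, -1.5]
width: 0.197
grip_force: 49.2
```

Call:
{"method": "play_rows", "body": {"moves": [[[0,0,0,0,0,-0.25,12],[0,0,0,0,0,-0.2,12],[0,0,0,0,0,0,12],[0,0,0,0,0,0,12]]]}}

```text
time: 8.08
tool_pos: [0.5459, 0.3429, 0.2351]
tcp_rot: [2.569, 1.808, 0.007]
wrist_force: [0.1, 0.1, 0.1]
width: 0.202
grip_force: 49.2
```

```bash
python3 -c "
from h import *
go([.559,-.109,.23])"
```

```text
t 8.08 tcp [0.5459 0.3429 0.2351] yang -19.71 tilt 0.25 F [0.1 0.1 0.1] w 17.2 g 49.2
shift [-4.21   1.647  0.042]
```

Call:
{"method": "play_rows", "body": {"moves": [[[0,0,0,-0.2,0.08,0,12],[0,0,0,-0.3,0.12,0,12],[0,0,0,-0.34,0.133,0,12],[0,0,0,-0.34,0.133,0,12],[0,0,0,-0.34,0.133,0,12]]]}}

```text
time: 8.5
tool_pos: [0.5484, 0.1774, 0.2302]
tcp_rot: [-2.567, -1.809, 0.006]
wrist_force: [0.2, -0.0, -0.5]
width: 0.199
grip_force: 49.2
```

Call:
{"method": "play_rows", "body": {"moves": [[[0,0,0,-0.34,0.133,0,12],[0,0,0,-0.34,0.133,0,12],[0,0,0,-0.34,0.133,0,12],[0,0,0,-0.34,0.133,0,12],[0,0,0,-0.34,0.133,0,12]]]}}

```text
time: 8.92
tool_pos: [0.5536, -0.0051, 0.2304]
tcp_rot: [-2.567, -1.807, 0.005]
wrist_force: [0.9, -0.3, -1.0]
width: 0.194
grip_force: 49.2
```

Call:
{"method": "play_rows", "body": {"moves": [[[0,0,0,-0.34,0.133,0,12],[0,0,0,-0.34,0.133,0.1,12],[0,0,0,-0.2,0.08,0.2,12],[0,0,0,0,0,0.2,12],[0,0,0,0,0,0,12]]]}}

```text
time: 9.33
tool_pos: [0.5535, -0.0986, 0.176]
tcp_rot: [-2.564, -1.8, 0.012]
wrist_force: [-0.5, 0.5, -2.4]
width: 0.199
grip_force: 49.1
```

Call:
{"method": "play_rows", "body": {"moves": [[[0,0,0,0,0,0,12],[0,0,0,0,0,0,12],[0,0,0,0,0,0,12]]]}}

```text
time: 9.58
tool_pos: [0.5588, -0.0972, 0.1837]
tcp_rot: [2.567, 1.81, 0.002]
wrist_force: [-0.1, 0.5, -1.0]
width: 0.196
grip_force: 49.1
```

```bash
python3 -c "
from h import *
go([.559,-.109,.155],-19.7)"
```

```text
t 9.58 tcp [ 0.5588 -0.0972  0.1837] yang -19.64 tilt 0.08 F [-0.1  0.5 -1. ] w 16.7 g 49.1
shift [-0.111  0.041  0.287]
turn [ 0.003 -0.001  0.002] q [-0.22  0.1   1.89  0.    1.15  0.13]
```

Call:
{"method": "play_rows", "body": {"moves": [[[0,0,0,-0.11,0.04,0.1,12],[0,0,0,0,0,0.18,12],[0,0,0,0,0,0,12],[0,0,0,0,0,0,12],[0,0,0,0,0,0,12]]]}}

```text
time: 10.0
tool_pos: [0.5585, -0.1097, 0.1553]
tcp_rot: [2.568, 1.809, 0.001]
wrist_force: [0.8, -1.0, -1.6]
width: 0.197
grip_force: 49.2
```

Call:
{"method": "play_rows", "body": {"moves": [[[0,0,0,0,0,0,12],[0,0,0,0,0,0,12],[0,0,0,0,0,0,12]]]}}

```text
time: 10.25
tool_pos: [0.5588, -0.1097, 0.1557]
tcp_rot: [2.568, 1.808, 0.002]
wrist_force: [0.7, -0.6, -1.1]
width: 0.199
grip_force: 49.2
```

```bash
python3 - <<'E'
from h import *
go([.559,-.109,.155],-19.7)
o=[]
for n in('top','scene'):
    c=vision.read_camera(n); np.savez(n+'3.npz',**c)
    x,y=(300,150) if n=='top' else (222,200)
    o.append(cv2.resize(c['image'][y:y+80,x:x+80,::-1],(400,400),interpolation=cv2.INTER_CUBIC))
    p=bot.read_state()['tool_pos']
    for z in(.080,.059,.122):
        q=c['K']@(c['R']@np.array([p[0],p[1],z])+c['t']); print(n,z,(q[:2]/q[2]).round(1))
cv2.imwrite('pics/v3.png',np.hstack(o))
E
```

```text
t 10.25 tcp [ 0.5588 -0.1097  0.1557] yang -19.7 tilt 0.08 F [ 0.7 -0.6 -1.1] w 17.0 g 49.2
shift [ 0.007 -0.     0.007]
turn [ 0.003 -0.    -0.   ] q [-0.24  0.12  1.91  0.    1.1   0.11]
top 0.08 [350.9 188.8]
top 0.059 [350.5 190.9]
top 0.122 [351.8 184.2]
scene 0.08 [274.8 256.3]
scene 0.059 [275.1 263.9]
scene 0.122 [274.2 240.7]
```

View pics/v3.png

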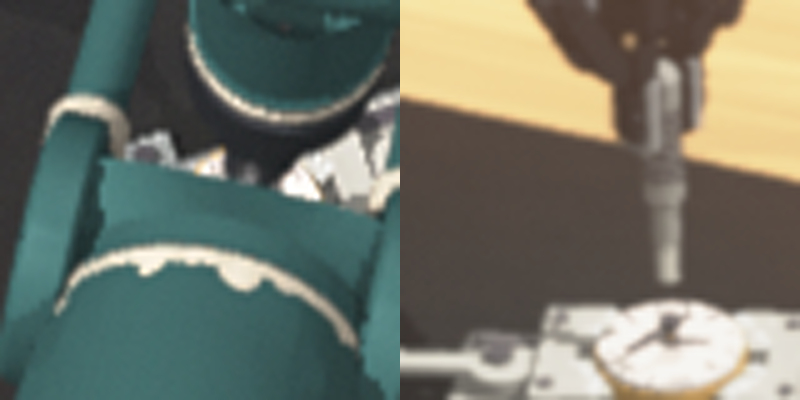

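The scene view shows the pusher upright: tip at about (275.5,256), directly above the boss at about (275.5,264). Both views agree with the predicted projection to within 1 mm or so. I'll go down slowly.

Call:
{"method": "play_rows", "body": {"moves": [[[0,0,0,0,0,0.04,12],[0,0,0,0,0,0.05,12],[0,0,0,0,0,0.05,12],[0,0,0,0,0,0.04,12],[0,0,0,0,0,0,12]]]}}

```text
time: 10.77
tool_pos: [0.5571, -0.1093, 0.1351]
tcp_rot: [-2.567, -1.807, 0.003]
wrist_force: [-0.4, 0.9, -1.1]
width: 0.199
grip_force: 49.2
```

Call:
{"method": "play_rows", "body": {"moves": [[[0,0,0,0,0,0,12],[0,0,0,0,0,0.01,12],[0,0,0,0,0,0.02,12],[0,0,0,0,0,0.02,12],[0,0,0,0,0,0,12]]]}}

```text
time: 11.18
tool_pos: [0.5587, -0.1097, 0.132]
tcp_rot: [2.568, 1.808, 0.001]
wrist_force: [-0.5, -0.4, 1.2]
width: 0.197
grip_force: 49.3
```

```bash
python3 -c "
from h import *
go([.559,-.1095,.125],-19.7)"
```

```text
t 11.18 tcp [ 0.5587 -0.1097  0.132 ] yang -19.71 tilt 0.06 F [-0.5 -0.4  1.2] w 16.8 g 49.3
shift [0.003 0.002 0.07 ]
turn [ 0.002 -0.    -0.   ] q [-0.24  0.15  1.93 -0.    1.06  0.11]
```

Call:
{"method": "play_rows", "body": {"moves": [[[0,0,0,0,0,0.015,12],[0,0,0,0,0,0.015,12],[0,0,0,0,0,0.015,12],[0,0,0,0,0,0,12],[0,0,0,0,0,0,12]]]}}

```text
time: 11.6
tool_pos: [0.5586, -0.1097, 0.1276]
tcp_rot: [2.568, 1.808, 0.001]
wrist_force: [0.8, 1.1, 1.7]
width: 0.198
grip_force: 49.5
```

Call:
{"method": "play_rows", "body": {"moves": [[[0,0,0,0,0,0.015,12],[0,0,0,0,0,0.015,12],[0,0,0,0,0,0,12],[0,0,0,0,0,0,12],[0,0,0,0,0,0,12]]]}}

```text
time: 12.02
tool_pos: [0.5586, -0.1097, 0.1246]
tcp_rot: [2.568, 1.808, 0.001]
wrist_force: [-0.5, -0.2, 3.3]
width: 0.196
grip_force: 49.6
```

```bash
python3 -c "
from h import *
go([.559,-.1095,.125],-19.7)"
```

```text
t 12.02 tcp [ 0.5586 -0.1097  0.1246] yang -19.71 tilt 0.04 F [-0.5 -0.2  3.3] w 16.8 g 49.6
shift [ 0.003  0.003 -0.004]
turn [ 0.002 -0.    -0.   ] q [-0.24  0.16  1.94  0.    1.04  0.11]
```

Call:
{"method": "play_rows", "body": {"moves": [[[0,0,0,0,0,0.003,12],[0,0,0,0,0,0,12],[0,0,0,0,0,0,12],[0,0,0,0,0,0,12],[0,0,0,0,0,0,12]]]}}

```text
time: 12.43
tool_pos: [0.5585, -0.1097, 0.1242]
tcp_rot: [2.569, 1.808, 0.001]
wrist_force: [0.8, -0.3, 3.8]
width: 0.201
grip_force: 49.6
```

```bash
python3 - <<'E'
from h import *
go([.559,-.1095,.125],-19.7)
o=[]
for n in('scene',):
    c=vision.read_camera(n)
    o.append(cv2.resize(c['image'][200:290,222:322,::-1],(800,600),interpolation=cv2.INTER_CUBIC))
cv2.imwrite('pics/v4.png',o[0]); go([.559,-.1095,.125])
E
```

```text
t 12.43 tcp [ 0.5585 -0.1097  0.1242] yang -19.71 tilt 0.04 F [ 0.8 -0.3  3.8] w 17.2 g 49.6
shift [ 0.004  0.004 -0.008]
turn [ 0.001 -0.    -0.   ] q [-0.24  0.16  1.94 -0.    1.04  0.11]
t 12.48 tcp [ 0.5585 -0.1097  0.1242] yang -19.71 tilt 0.04 F [ 2.1 -0.8  4. ] w 16.9 g 49.6
shift [ 0.004  0.004 -0.008]
```

View pics/v4.png

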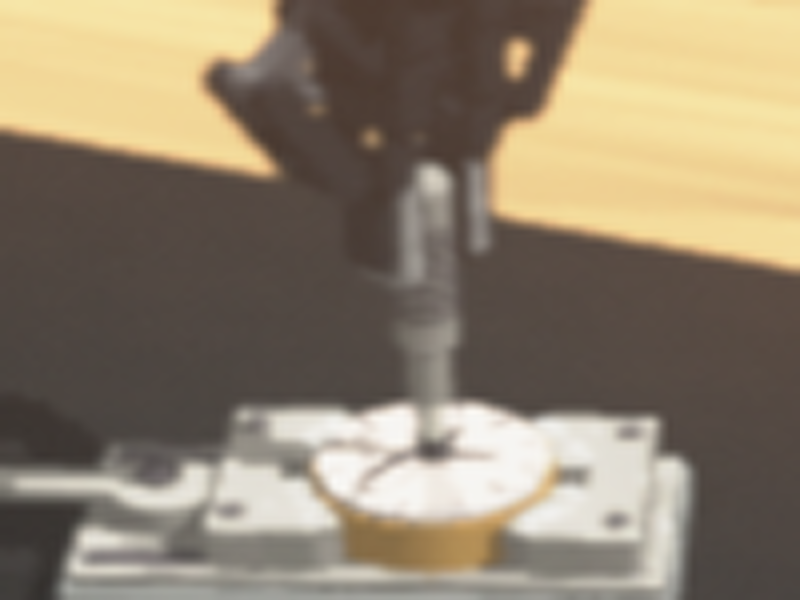

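The tip sits centred on the boss at crop (432,440), the pusher is upright and pressing with about 4.5–5 N, and the lever is still closed. I'll hand in.

```bash
python3 -c "
from h import *
print(bot.finish_job())"
```

```text
the job is handed in; nothing more can be done
None
```

The job is handed in with no verdict returned: lever closed to its stop, and the pusher held upright on the minute hand's boss at about 5 N by the wrist force, with the plunger an estimated 5 mm in.

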